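# Lay the tall bottle down and flip the tub shut

### The job

The tall square bottle stands too high for the storage tub to be shut. Without lifting or carrying anything, push the bottle over so that it lies flat on its side inside the tub, and only then push the tub's open lid over and down until it is fully shut. Leave the two small jars in the tub and the beaker and jar beside it standing where they are.

Things in the scene. Friction and masses are not known exactly. Their poses are not given: they have to be found in the camera images.
- tub: Shallow clear tub, fixed: 250 mm along its x, 310 along its y, 85 high, walls and floor 5. Origin at the centre of its underside, z up. Its lid is hinged on its +x long rim (to the robot's left). The tall bottle and two small jars stand in a row near its -y end (far from the robot), in any order; the floor from there to its +y end is empty.
- lid (a joint): Hinge angle of the tub's flat grey lid, rad: 0 fully shut, pi/2 upright, 1.75 to 2.05 at the start (leaning back outside the tub). 8 mm thick, 316 mm along the hinge, 250 mm from hinge to free edge, where a 90 mm wide tab adds 18 mm. Stiff hinge (0.5 N m friction): it stays where it is left and needs 1 to 5 N near the free edge to move, all the way down. The standing bottle blocks it.
- lid_hinge (a point): Middle of the lid's hinge line, on the hinge axis, at the tub's +x rim, 87 mm above the worktop; the axis is parallel to the tub's y. The shut lid's underside is at this height and its top 8 mm above it.
- lid_edge (a point): Middle of the lid's free edge (at the root of the tab), on its outer face (the face that is on top when shut), 250 mm from the hinge.
- bottle: Tall white square bottle with black cap, paper label: body 50 x 50 mm, 130 high, then neck and 36 mm cap, 165 in all; 0.14 to 0.28 kg. Origin at the centre of its underside, z to the cap; sides within 9 degrees of parallel to the tub's. Stands on the tub floor, 5 mm above the worktop; its body rises 50 mm above the rim, and pushed there it tips rather than slides.
- bottle_mid (a point): Middle of the tall bottle on its axis, 82.5 mm from its underside. About 30 mm above the worktop once the bottle lies on the tub floor.
- jar_a: Small round white jar with black cap in the tub, 48 mm in diameter, 60 mm high, origin at the centre of its underside, z up. To be left standing.
- jar_b: Small round white jar with black cap in the tub, 48 mm in diameter, 52 mm high, origin at the centre of its underside, z up. To be left standing.
- beaker: Glass beaker on the worktop to the left of the tub, clear of the lid: 76 mm in diameter, 95 mm high, origin at the centre of its underside, z up. To be left alone.
- powder_jar: White jar with a white cap on the worktop to the right of the tub: 86 mm in diameter, 120 mm high, origin at the centre of its underside, z up. To be left alone.
Things that resemble listed ones, but are neither listed nor needed, are in the scene too. Leave any pink look-alike of the jar_a alone.

How it is judged:
By the outcome, as a careful person would: the job done as asked, in the order asked, and still so for the second after the job is handed in, with the robot touching nothing.
It also fails if it takes over 64 s, if anything falls off the work surface, if the arm or the gripper's body presses on something with over 40 N, if the wrist force passes 120 N, or if a joint passes its speed limit or range.

### The arm

A 6-joint arm with a two-finger parallel gripper is mounted at the origin on the work surface. World frame = base frame: x ahead of the robot, y to its left, z up, the work surface at z = 0. Lengths are in mm, angles in rad, forces in N, time in s.
With the tool pointing down it reaches from about 400 to 925 mm from the base axis. Payload 12.5 kg.
Tool frame: the origin (TCP) lies midway between the tips of the shut fingers; the grasp point (between the pads) lies 19 mm behind it; z points along the fingers, y is the direction in which the jaws open and shut (so a half turn about z gives the same grasp; the last joint's range is limited). The gripper opens to 95 mm and grips with 3 to 60 N. Pads are 20 mm wide; open, the fingers measure 119 mm over their backs; the gripper's body (75 mm by 180 mm) begins 59 mm behind the grasp point.
Start: joints at [1.124, 0.491, 1.559, -0, 1.092, -0.106], TCP at [208.885, 589.079, 214.661] pointing down, gripper open.
Joint ranges: [-3.1, 3.1], [-0.84, 2.19], [0.05, 2.79], [-1.13, 4.28], [0.06, 2.93], [-2.69, 2.69]. Speed limits (rad/s): [2.22, 2.22, 2.79, 3.14, 3.14, 3.14].

### API

Orientations are given as [roll, pitch, yaw] about the fixed x, y, z axes, in that order (R = Rz(yaw) Ry(pitch) Rx(roll)).
In Python, from cell import * gives the robot as it stands. The module is installed in compiled form; this text tells all that it offers.
- The arm moves only by the tool carry_out, never from a script. Its argument "moves" is a list of rows, each an object of numbers: "dx", "dy", "dz": the shift along the tool's x, y, z in m; "twist": the turn about the tool's z in degrees. A call has 1 to 5 rows; each row is the pose to reach, as a shift and turn from the pose commanded when the call began, along the tool's axes at that moment; what a row does not reach only later rows make up. A row lasts 1/10 s, in which the tool goes at most 50 mm and 8.59 degrees, less where a joint would pass 70% of its speed; a pose out of reach is approached as far as the arm can. A call with a gripper value outside its range is refused whole. "grip" is the finger opening in m, from 0 to 0.0951, set as the call begins (left out, the last holds). The fingers move at their own pace and stop on an object; the grip force is fixed at half the most. Time passes only in rows, so rows that repeat a pose let the fingers close. It gives the time, the measured TCP pose, the force and the opening at its end, in the units of the state.
- state(): the state, without advancing time (a new reading comes with each control period).
- read_camera(name): name is "scene" or "side" or "wrist"; returns (picture, depth): 480x640x3 uint8, red, green, blue; 480x640 float32, mm along the optical axis (not along the pixel's ray), 0 where there is no reading.
- camera_info(name): a dict with "mtx" (3x3 intrinsics, pixels), "R" (3x3) and "t" (3): a world point X has camera coordinates R X + t. Camera axes: x right, y down, z forward; pixel columns grow to the right and rows downward; lengths in mm; the calibration is good to about 2 mm. A picture is of the moment at which its call begins: read the wrist's pose just before it. camera_info takes no time and is no camera call; for the wrist camera it gives the pose at the moment of the call.
- job_done(): hands the job in, once; it reports no verdict.
The state is a dict: "t": time; "joints": joint angles; "qvel": joint speeds; "tau": joint torques, N m; "eef_pos": TCP position; "tcp_rot": TCP orientation; "ft_force": force on the tool from outside, world axes, zero at the start; "moment": the same for the moment, N m; "opening": opening from 0.0 (shut) to 1.0 (fully open).
Only numpy, scipy, OpenCV 4.12 (cv2) and the standard library are available. Lean on these libraries where they do the work, as an engineer would, in place of code of your own. Each camera call takes 0.05 s, during which the arm holds its last target. There are 200 camera calls.

## Working session

There is one attempt and no reset: what is moved stays moved. The work goes in short steps, Python scripts to look and compute and a tool call to move; the robot and the scene stay as the last step left them, time stands still between calls to the robot, and variables do not carry over. Pictures are saved under pics/ and viewed, about 8 in all and at most 12, crops included, and the job is handed in when it is done.

Besides the shell and the picture viewer there is one more tool, called after "Emit:" as name(argument=value, ...), one argument or row to a line, values as JSON. carry_out: Moves the arm, as the interface text tells. Its arguments: {"type":"object","properties":{"moves":{"type":"array","items":{"type":"object","properties":{"dx":{"type":"number"},"dy":{"type":"number"},"dz":{"type":"number"},"twist":{"type":"number"}}}},"grip":{"type":"number"}},"required":["moves"]}

```bash
mkdir -p pics; cat > h.py <<'E'
from cell import *
import numpy as np, cv2
def snap(n,f):
    ci=camera_info(n); p,d=read_camera(n)
    cv2.imwrite(f'pics/{f}.png',p[:,:,::-1]); np.savez(f'pics/{f}.npz',p=p,d=d,K=ci['mtx'],R=ci['R'],t=ci['t'])
def load(f): return np.load(f'pics/{f}.npz')
def pts(z):
    K,R,t,d=z['K'],z['R'],z['t'],z['d']
    v,u=np.mgrid[:480,:640]
    c=np.stack([(u-K[0,2])/K[0,0]*d,(v-K[1,2])/K[1,1]*d,d],-1)
    return (c-np.ravel(t))@R
def ray(z,u,v,h):
    K,R,t=z['K'],z['R'],np.ravel(z['t'])
    o=-R.T@t; r=R.T@np.array([(u-K[0,2])/K[0,0],(v-K[1,2])/K[1,1],1]); return o+r*(h-o[2])/r[2]
E
python3 - <<'E'
from h import *
snap('scene','s0');snap('side','d0')
s=state();print({k:np.round(s[k],3) for k in s})
for n in('scene','side'):
    c=camera_info(n);print(n,-c['R'].T@np.ravel(c['t']))
E
```

```text
{'t': np.float64(0.1), 'joints': array([ 1.124,  0.491,  1.559, -0.   ,  1.092, -0.106]), 'qvel': array([ 0.001, -0.001,  0.   ,  0.   , -0.001,  0.   ]), 'tau': array([ 4.0000e-03, -6.1362e+01, -2.5861e+01,  6.9000e-02,  4.7000e-02,
       -0.0000e+00]), 'eef_pos': array([208.774, 588.871, 214.136]), 'tcp_rot': array([-3.141, -0.   ,  2.801]), 'ft_force': array([ 0.759, -1.018,  0.844]), 'moment': array([ 0.022, -0.02 ,  0.003]), 'opening': np.float64(1.002)}
scene [1264.5054882  -643.25374435 1010.4155366 ]
side [1029.20137362  606.82386028 1087.58638839]
```

View pics/s0.png

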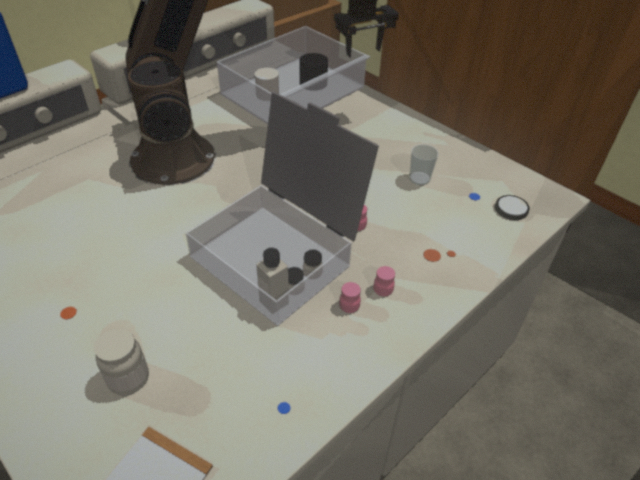

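View pics/d0.png

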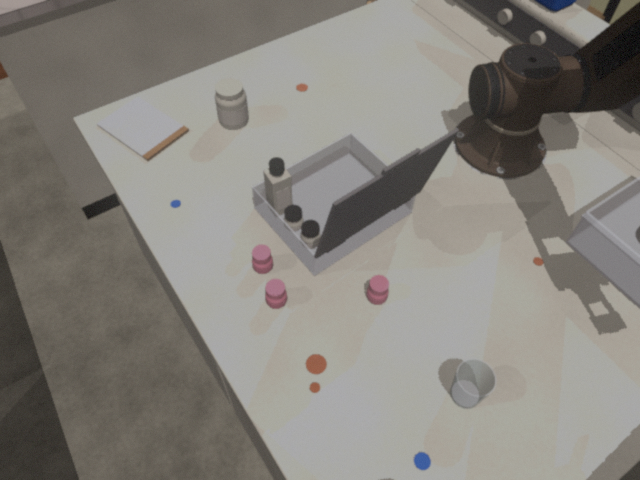

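Scene view: the lidded tub is at (270,250), with the bottle cap at (271,250) and the jars' black caps at (295,276) and (313,258). The lid leans back, and three pink look-alikes stand outside. The unlidded tub at (290,70) is a distractor. In the side view the bottle cap is at (277,162) and the tub's rim corners are at (350,138), (253,192), (315,272) and (412,205).

```bash
python3 - <<'E'
from h import *
a=load('s0');b=load('d0')
for n,z,l in(('s',a,[(187,242),(278,318),(350,243)]),('d',b,[(350,138),(253,192),(315,272),(412,205)])):
    for u,v in l: print(n,u,v,ray(z,u,v,85).round())
for n,z,l in(('s',a,[(271,251,170),(295,272,65),(313,257,65),(423,150,95),(117,340,120)]),('d',b,[(277,162,170),(293,212,60),(310,229,60),(230,88,120),(475,375,95)])):
    for u,v,h in l: print(n,u,v,ray(z,u,v,h).round(), 'depth pt',pts(z)[v,u].round())
# lid face points in both views
for n,z,l in(('s',a,[(270,180),(272,100),(370,155),(358,230),(315,165)]),('d',b,[(370,215),(335,215),(322,245),(445,142)])):
    P=pts(z)
    for u,v in l: print('lid',n,u,v,P[v,u].round())
P=pts(a);m=np.zeros((480,640),np.uint8);cv2.fillPoly(m,[np.array([(278,110),(362,155),(350,215),(275,178)])],1)
q=P[(m>0)&(a['d']>0)];c=q.mean(0);w=np.linalg.svd(q-c,full_matrices=False)[2][2];print('plane',c.round(),w.round(3))
for f in('s0','d0'):
    i=cv2.imread(f'pics/{f}.png'); x,y=(170,90) if f=='s0' else (230,110)
    cv2.imwrite(f'pics/{f}c.png',cv2.resize(i[y:y+240,x:x+240],(600,600),interpolation=cv2.INTER_CUBIC)[:, :400] if 0 else cv2.resize(i[y:y+240,x:x+240],(400,400),interpolation=cv2.INTER_CUBIC))
cv2.imwrite('pics/c0.png',np.hstack([cv2.imread('pics/s0c.png'),cv2.imread('pics/d0c.png')]))
E
```

```text
s 187 242 [ 406. -211.   85.]
s 278 318 [ 717. -201.   85.]
s 350 243 [667.  67.  85.]
d 350 138 [ 387. -181.   85.]
d 253 192 [ 685. -161.   85.]
d 315 272 [685. 104.  85.]
d 412 205 [394.  77.  85.]
s 271 251 [ 626. -137.  170.] depth pt [ 624. -136.  168.]
s 295 272 [634. -77.  65.] depth pt [629. -74.  59.]
s 313 257 [627. -15.  65.] depth pt [625. -12.  61.]
s 423 150 [559. 473.  95.] depth pt [544. 497.  76.]
s 117 340 [ 568. -478.  120.] depth pt [ 567. -478.  119.]
d 277 162 [ 625. -143.  170.] depth pt [ 627. -140.  174.]
d 293 212 [628. -75.  60.] depth pt [628. -75.  60.]
d 310 229 [622. -11.  60.] depth pt [626.  -6.  69.]
d 230 88 [ 568. -482.  120.] depth pt [ 569. -481.  121.]
d 475 375 [563. 465.  95.] depth pt [1029.  607. 1088.]
lid s 270 180 [389.  60. 113.]
lid s 272 100 [362.  99. 315.]
lid s 370 155 [656. 120. 305.]
lid s 358 230 [595. 180.   2.]
lid s 315 165 [520.  91. 217.]
lid d 370 215 [530.  84. 152.]
lid d 335 215 [653. 120. 281.]
lid d 322 245 [662.  94. 156.]
lid d 445 142 [379. 109. 311.]
plane [519.  93. 219.] [-0.061  0.975 -0.215]
```

View pics/c0.png

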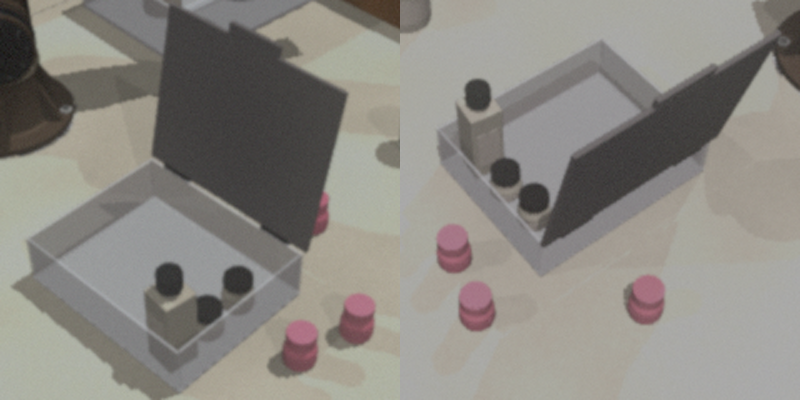

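Bottle is at about (625,-140), and the tub's yaw is about 93.5° (hinge line near y=64+0.062(x-519)). The lid angle is about 1.79 rad. The bottle is the tall one with the cap at (271,250); the pink jars and the open tub are not wanted. I'll raise the tool and align it with the tub first.

Emit:
carry_out(
  moves=[
    {"dz": -0.045,"twist": -8},
    {"dz": -0.09,"twist": -16},
    {"dz": -0.135,"twist": -23},
    {"dz": -0.18,"twist": -23},
    {"dz": -0.2,"twist": -23},
  ],
  grip=0,
)

```text
schema error: expected keys dx, dy, dz, twist
```

Emit:
carry_out(
  moves=[
    {"dx": -0.0225,"dy": -0.038},
    {"dx": -0.045,"dy": -0.076},
    {"dx": -0.0675,"dy": -0.114},
    {"dx": -0.09,"dy": -0.152},
    {"dx": -0.1125,"dy": -0.19},
  ],
)

```text
schema error: expected keys dx, dy, dz, twist
```

Emit:
carry_out(
  moves=[
    {"dx": 0,"dy": 0,"dz": -0.045,"twist": -8},
    {"dx": 0,"dy": 0,"dz": -0.09,"twist": -16},
    {"dx": 0,"dy": 0,"dz": -0.135,"twist": -23},
    {"dx": 0,"dy": 0,"dz": -0.18,"twist": -23},
    {"dx": 0,"dy": 0,"dz": -0.2,"twist": -23},
  ],
  grip=0,
)

```text
t: 0.6
eef_pos: [208.9, 589.2, 418.9]
tcp_rot: [3.137, 0.002, -3.081]
ft_force: [-0.1, 0.6, -1.0]
opening: 0.634
```

Emit:
carry_out(
  moves=[
    {"dx": -0.0225,"dy": -0.038,"dz": 0,"twist": 0},
    {"dx": -0.045,"dy": -0.076,"dz": 0,"twist": 0},
    {"dx": -0.0675,"dy": -0.114,"dz": 0,"twist": 0},
    {"dx": -0.09,"dy": -0.152,"dz": 0,"twist": 0},
    {"dx": -0.1125,"dy": -0.19,"dz": 0,"twist": 0},
  ],
)

```text
t: 1.1
eef_pos: [333.2, 404.6, 414.4]
tcp_rot: [-3.141, -0.0, -3.081]
ft_force: [0.7, 0.3, 0.8]
opening: 0.217
```

Emit:
carry_out(
  moves=[
    {"dx": -0.0225,"dy": -0.038,"dz": 0,"twist": 0},
    {"dx": -0.045,"dy": -0.076,"dz": 0,"twist": 0},
    {"dx": -0.0675,"dy": -0.114,"dz": 0,"twist": 0},
    {"dx": -0.09,"dy": -0.152,"dz": 0,"twist": 0},
    {"dx": -0.1125,"dy": -0.19,"dz": 0,"twist": 0},
  ],
)

```text
t: 1.6
eef_pos: [457.1, 221.7, 414.5]
tcp_rot: [3.142, -0.0, -3.081]
ft_force: [0.5, 0.1, 0.2]
opening: 0.004
```

Emit:
carry_out(
  moves=[
    {"dx": -0.0225,"dy": -0.038,"dz": 0,"twist": 0},
    {"dx": -0.045,"dy": -0.076,"dz": 0,"twist": 0},
    {"dx": -0.0675,"dy": -0.114,"dz": 0,"twist": 0},
    {"dx": -0.09,"dy": -0.152,"dz": 0,"twist": 0},
    {"dx": -0.1125,"dy": -0.19,"dz": 0,"twist": 0},
  ],
)

```text
t: 2.1
eef_pos: [581.0, 38.9, 414.4]
tcp_rot: [3.141, -0.0, -3.081]
ft_force: [0.8, 0.5, -0.8]
opening: 0.004
```

Emit:
carry_out(
  moves=[
    {"dx": -0.0225,"dy": -0.038,"dz": 0,"twist": 0},
    {"dx": -0.045,"dy": -0.076,"dz": 0,"twist": 0},
    {"dx": -0.0675,"dy": -0.114,"dz": 0,"twist": 0},
    {"dx": -0.09,"dy": -0.152,"dz": 0,"twist": 0},
    {"dx": -0.1125,"dy": -0.19,"dz": 0,"twist": 0},
  ],
)

```text
t: 2.6
eef_pos: [704.8, -143.9, 414.2]
tcp_rot: [3.141, -0.001, -3.081]
ft_force: [0.3, -0.4, -0.6]
opening: 0.005
```

Emit:
carry_out(
  moves=[
    {"dx": 0,"dy": 0.005,"dz": 0.05,"twist": 0},
    {"dx": 0,"dy": 0.005,"dz": 0.1,"twist": 0},
    {"dx": 0,"dy": 0.005,"dz": 0.15,"twist": 0},
    {"dx": 0,"dy": 0.005,"dz": 0.2,"twist": 0},
    {"dx": 0,"dy": 0.005,"dz": 0.235,"twist": 0},
  ],
)

```text
t: 3.1
eef_pos: [702.6, -137.0, 175.7]
tcp_rot: [3.14, -0.004, -3.081]
ft_force: [1.0, -0.2, 0.1]
opening: 0.006
```

Emit:
carry_out(
  moves=[
    {"dx": 0,"dy": 0,"dz": 0.03,"twist": 0},
    {"dx": 0,"dy": 0,"dz": 0.06,"twist": 0},
    {"dx": 0.01,"dy": 0,"dz": 0.065,"twist": 0},
    {"dx": 0.025,"dy": 0,"dz": 0.065,"twist": 0},
    {"dx": 0.035,"dy": 0,"dz": 0.065,"twist": 0},
  ],
)

```text
t: 3.6
eef_pos: [667.9, -139.3, 113.8]
tcp_rot: [3.141, -0.002, -3.081]
ft_force: [0.1, -0.1, -0.3]
opening: 0.006
```

```bash
python3 - <<'E'
from h import *
snap('scene','s1');snap('side','d1')
i=[cv2.resize(cv2.imread(f'pics/{f}.png')[y:y+240,x:x+240],(400,400)) for f,x,y in(('s1',170,110),('d1',200,70))]
cv2.imwrite('pics/c1.png',np.hstack(i))
E
```

```text
(no output)
```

View pics/c1.png

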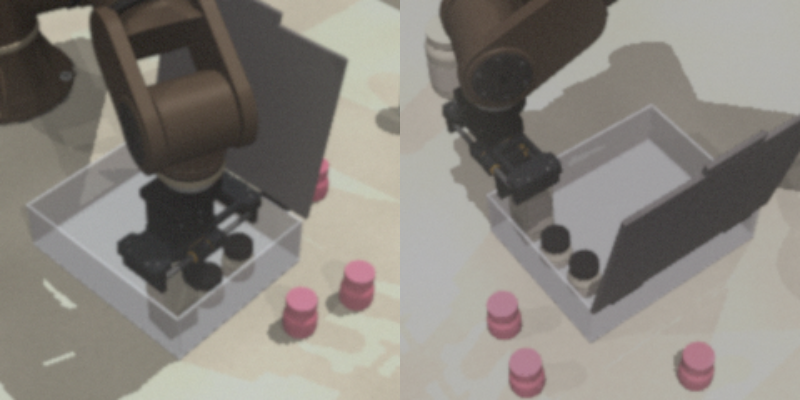

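The crop (left panel is the scene view, right the side) shows the gripper over the bottle at about (190,230) left and (520,180) right, with both jars standing. I'll push gently towards the robot.

Emit:
carry_out(
  moves=[
    {"dx": 0.008,"dy": 0,"dz": 0,"twist": 0},
    {"dx": 0.016,"dy": 0,"dz": 0,"twist": 0},
    {"dx": 0.024,"dy": 0,"dz": 0,"twist": 0},
    {"dx": 0.032,"dy": 0,"dz": 0,"twist": 0},
    {"dx": 0.04,"dy": 0,"dz": 0,"twist": 0},
  ],
)

```text
t: 4.2
eef_pos: [628.2, -141.8, 114.7]
tcp_rot: [3.142, -0.0, -3.081]
ft_force: [-0.1, -0.6, 0.4]
opening: 0.003
```

Emit:
carry_out(
  moves=[
    {"dx": 0.008,"dy": 0,"dz": 0,"twist": 0},
    {"dx": 0.016,"dy": 0,"dz": 0,"twist": 0},
    {"dx": 0.024,"dy": 0,"dz": 0,"twist": 0},
    {"dx": 0.032,"dy": 0,"dz": 0,"twist": 0},
    {"dx": 0.04,"dy": 0,"dz": 0,"twist": 0},
  ],
)

```text
t: 4.7
eef_pos: [588.3, -144.3, 114.6]
tcp_rot: [3.141, 0.0, -3.081]
ft_force: [0.1, -1.0, -0.6]
opening: 0.004
```

```bash
python3 - <<'E'
from h import *
snap('scene','s2');snap('side','d2')
i=[cv2.resize(cv2.imread(f'pics/{f}.png')[y:y+240,x:x+240],(400,400)) for f,x,y in(('s2',170,110),('d2',200,70))]
cv2.imwrite('pics/c2.png',np.hstack(i))
E
```

```text
(no output)
```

View pics/c2.png

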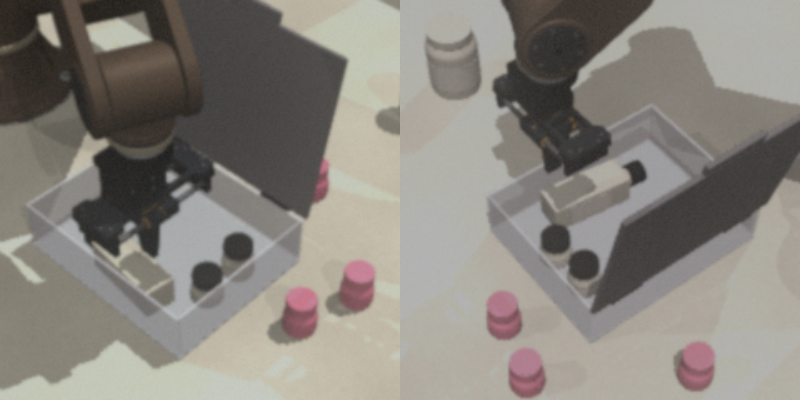

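The bottle now lies along the tub: its body is at (590,195) in the right panel, with the cap towards the robot, and both jars are still standing. I'll lift, cross over the lid and look at it unobstructed.

Emit:
carry_out(
  moves=[
    {"dx": 0,"dy": 0,"dz": -0.05,"twist": 0},
    {"dx": 0,"dy": 0,"dz": -0.1,"twist": 0},
    {"dx": 0,"dy": 0,"dz": -0.15,"twist": 0},
    {"dx": 0,"dy": 0,"dz": -0.2,"twist": 0},
    {"dx": 0,"dy": 0,"dz": -0.25,"twist": 0},
  ],
)

```text
t: 5.3
eef_pos: [588.7, -144.1, 367.0]
tcp_rot: [-3.141, 0.001, -3.081]
ft_force: [2.2, -0.3, 0.2]
opening: 0.004
```

Emit:
carry_out(
  moves=[
    {"dx": 0,"dy": 0,"dz": -0.045,"twist": 0},
    {"dx": 0.005,"dy": 0.045,"dz": -0.05,"twist": 0},
    {"dx": 0.01,"dy": 0.09,"dz": -0.05,"twist": 0},
    {"dx": 0.015,"dy": 0.135,"dz": -0.05,"twist": 0},
    {"dx": 0.02,"dy": 0.18,"dz": -0.05,"twist": 0},
  ],
)

```text
t: 5.8
eef_pos: [557.6, 35.8, 414.8]
tcp_rot: [3.142, 0.001, -3.081]
ft_force: [0.8, 1.2, -0.4]
opening: 0.004
```

Emit:
carry_out(
  moves=[
    {"dx": 0.005,"dy": 0.045,"dz": 0,"twist": 0},
    {"dx": 0.01,"dy": 0.09,"dz": 0,"twist": 0},
    {"dx": 0.015,"dy": 0.135,"dz": 0,"twist": 0},
    {"dx": 0.02,"dy": 0.17,"dz": 0,"twist": 0},
    {"dx": 0.02,"dy": 0.17,"dz": 0,"twist": 0},
  ],
)

```text
t: 6.3
eef_pos: [526.9, 206.2, 414.7]
tcp_rot: [3.141, 0.0, -3.077]
ft_force: [-0.0, 0.1, -0.4]
opening: 0.005
```

```bash
python3 - <<'E'
from h import *
snap('scene','s3');snap('side','d3')
i=[cv2.resize(cv2.imread(f'pics/{f}.png')[y:y+240,x:x+240],(400,400)) for f,x,y in(('s3',170,110),('d3',230,70))]
cv2.imwrite('pics/c3.png',np.hstack(i))
# height map of tub interior from the scene view
z=load('s3');P=pts(z)
m=(z['d']>0)&(P[...,0]>395)&(P[...,0]<680)&(P[...,1]>-175)&(P[...,1]<40)&(P[...,2]<150)
q=P[m]
for x in range(400,680,20):
    print(x,[int(np.percentile(r,90)) if len(r:=q[(abs(q[:,0]-x)<10)&(abs(q[:,1]-y)<10),2])>3 else -1 for y in range(-180,40,20)])
E
```

```text
400 [-1, -1, 5, 5, 6, 6, 6, 7, 7, 7, 6]
420 [-1, -1, 8, -1, 7, 7, 6, 7, 7, 7, 7]
440 [-1, -1, 47, 47, -1, 7, 7, 6, 6, 7, 8]
460 [-1, -1, 48, 47, -1, 7, 7, 6, 7, 7, 7]
480 [-1, 55, 57, 56, 53, 6, 7, 6, 6, 7, 6]
500 [-1, 55, 56, 55, -1, 8, 7, 7, 6, 7, 6]
520 [-1, 56, 56, 56, -1, 7, 7, 7, 7, 6, 8]
540 [-1, 57, 56, 56, -1, 7, 7, 6, 7, 7, 7]
560 [-1, 55, 56, 56, -1, 6, 7, 6, 6, 7, 7]
580 [-1, 56, 56, 56, 6, 6, 6, 8, 7, 7, -1]
600 [-1, 56, 55, 54, 6, 56, -1, 29, 66, 66, -1]
620 [-1, -1, 6, 6, 56, 58, 59, 59, 66, 67, -1]
640 [-1, -1, -1, -1, 56, 57, 58, 57, 65, 66, -1]
660 [85, -1, -1, -1, -1, -1, -1, 85, 85, 84, 81]
```

View pics/c3.png

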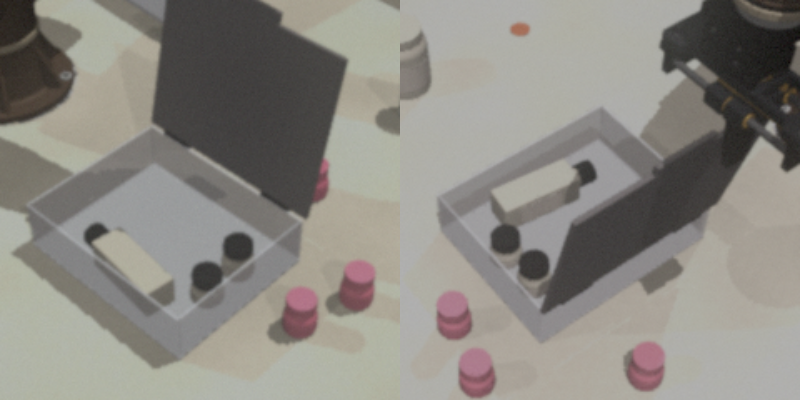

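The bottle's top is uniformly at z≈56, so it lies flat, and both jars stand. The finger is now outside the lid, so I'll start pushing the lid.

Emit:
carry_out(
  moves=[
    {"dx": 0,"dy": 0,"dz": 0.04,"twist": 0},
    {"dx": 0,"dy": 0,"dz": 0.08,"twist": 0},
    {"dx": 0,"dy": 0,"dz": 0.115,"twist": 0},
    {"dx": 0,"dy": -0.03,"dz": 0.115,"twist": 0},
    {"dx": 0,"dy": -0.055,"dz": 0.115,"twist": 0},
  ],
)

```text
t: 6.9
eef_pos: [531.2, 145.9, 298.5]
tcp_rot: [-3.141, -0.002, -3.081]
ft_force: [0.3, 0.0, 0.2]
opening: 0.008
```

Emit:
carry_out(
  moves=[
    {"dx": 0,"dy": -0.013,"dz": 0,"twist": 0},
    {"dx": 0,"dy": -0.026,"dz": 0,"twist": 0},
    {"dx": 0,"dy": -0.039,"dz": 0,"twist": 0},
    {"dx": 0,"dy": -0.052,"dz": 0,"twist": 0},
    {"dx": 0,"dy": -0.065,"dz": 0,"twist": 0},
  ],
)

```text
t: 7.4
eef_pos: [535.2, 82.1, 299.8]
tcp_rot: [3.142, 0.0, -3.081]
ft_force: [0.6, 2.0, 3.1]
opening: 0.004
```

```bash
python3 - <<'E'
from h import *
s=state();print(s['eef_pos'],s['ft_force'])
snap('side','d4')
z=load('d4');P=pts(z)
i=[cv2.resize(cv2.imread(f'pics/{f}.png')[y:y+240,x:x+240],(400,400)) for f,x,y in(('d4',230,70),)]
cv2.imwrite('pics/c4.png',np.hstack(i))
E
```

```text
[535.21716855  82.09698376 299.76227349] [0.59622643 1.99873022 3.11288454]
```

View pics/c4.png

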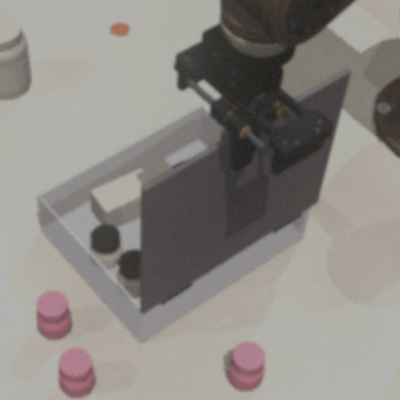

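The lid is upright, with the finger on its outer face at about (245,190). Following the arc over.

Emit:
carry_out(
  moves=[
    {"dx": 0,"dy": -0.011,"dz": -0.002,"twist": 0},
    {"dx": 0,"dy": -0.022,"dz": -0.003,"twist": 0},
    {"dx": 0,"dy": -0.033,"dz": -0.004,"twist": 0},
    {"dx": 0,"dy": -0.044,"dz": -0.003,"twist": 0},
    {"dx": 0,"dy": -0.055,"dz": -0.002,"twist": 0},
  ],
)

```text
t: 7.95
eef_pos: [538.5, 27.1, 301.4]
tcp_rot: [3.141, -0.0, -3.081]
ft_force: [0.5, 3.0, -1.9]
opening: 0.006
```

Emit:
carry_out(
  moves=[
    {"dx": 0,"dy": -0.011,"dz": 0.002,"twist": 0},
    {"dx": 0,"dy": -0.022,"dz": 0.006,"twist": 0},
    {"dx": 0,"dy": -0.033,"dz": 0.01,"twist": 0},
    {"dx": 0,"dy": -0.044,"dz": 0.014,"twist": 0},
    {"dx": 0,"dy": -0.055,"dz": 0.019,"twist": 0},
  ],
)

```text
t: 8.45
eef_pos: [542.0, -27.9, 282.4]
tcp_rot: [-3.142, 0.001, -3.081]
ft_force: [1.5, 1.8, 1.0]
opening: 0.003
```

Emit:
carry_out(
  moves=[
    {"dx": 0,"dy": -0.01,"dz": 0.005,"twist": 0},
    {"dx": 0,"dy": -0.02,"dz": 0.011,"twist": 0},
    {"dx": 0,"dy": -0.03,"dz": 0.017,"twist": 0},
    {"dx": 0,"dy": -0.04,"dz": 0.024,"twist": 0},
    {"dx": 0,"dy": -0.049,"dz": 0.032,"twist": 0},
  ],
)

```text
t: 8.95
eef_pos: [544.7, -76.7, 250.0]
tcp_rot: [-3.141, -0.0, -3.081]
ft_force: [-0.4, -0.3, 2.0]
opening: 0.005
```

Emit:
carry_out(
  moves=[
    {"dx": 0,"dy": -0.009,"dz": 0.008,"twist": 0},
    {"dx": 0,"dy": -0.017,"dz": 0.016,"twist": 0},
    {"dx": 0,"dy": -0.025,"dz": 0.025,"twist": 0},
    {"dx": 0,"dy": -0.032,"dz": 0.034,"twist": 0},
    {"dx": 0,"dy": -0.039,"dz": 0.044,"twist": 0},
  ],
)

```text
t: 9.45
eef_pos: [547.1, -115.2, 205.8]
tcp_rot: [3.142, -0.0, -3.081]
ft_force: [-0.1, 2.4, -0.3]
opening: 0.006
```

Emit:
carry_out(
  moves=[
    {"dx": 0,"dy": -0.006,"dz": 0.01,"twist": 0},
    {"dx": 0,"dy": -0.012,"dz": 0.02,"twist": 0},
    {"dx": 0,"dy": -0.017,"dz": 0.031,"twist": 0},
    {"dx": 0,"dy": -0.022,"dz": 0.042,"twist": 0},
    {"dx": 0,"dy": -0.026,"dz": 0.053,"twist": 0},
  ],
)

```text
t: 9.95
eef_pos: [548.7, -141.0, 152.6]
tcp_rot: [3.141, -0.0, -3.081]
ft_force: [-0.5, 1.3, 0.4]
opening: 0.003
```

Emit:
carry_out(
  moves=[
    {"dx": 0,"dy": -0.003,"dz": 0.012,"twist": 0},
    {"dx": 0,"dy": -0.006,"dz": 0.024,"twist": 0},
    {"dx": 0,"dy": -0.008,"dz": 0.036,"twist": 0},
    {"dx": 0,"dy": -0.009,"dz": 0.045,"twist": 0},
    {"dx": 0,"dy": -0.01,"dz": 0.052,"twist": 0},
  ],
)

```text
t: 10.45
eef_pos: [549.2, -150.6, 100.7]
tcp_rot: [3.141, -0.001, -3.081]
ft_force: [-0.3, 1.3, 2.2]
opening: 0.007
```

Emit:
carry_out(
  moves=[
    {"dx": 0,"dy": 0,"dz": 0.002,"twist": 0},
    {"dx": 0,"dy": 0,"dz": 0.004,"twist": 0},
    {"dx": 0,"dy": 0,"dz": 0.005,"twist": 0},
    {"dx": 0,"dy": 0,"dz": 0.006,"twist": 0},
    {"dx": 0,"dy": 0,"dz": 0.006,"twist": 0},
  ],
)

```text
t: 10.95
eef_pos: [549.4, -150.6, 95.7]
tcp_rot: [-3.142, 0.0, -3.081]
ft_force: [1.0, 0.3, -0.3]
opening: 0.007
```

Emit:
carry_out(
  moves=[
    {"dx": 0,"dy": 0,"dz": 0.001,"twist": 0},
    {"dx": 0,"dy": 0,"dz": 0.002,"twist": 0},
    {"dx": 0,"dy": 0,"dz": 0.002,"twist": 0},
    {"dx": 0,"dy": 0,"dz": 0.002,"twist": 0},
  ],
)

```text
t: 11.35
eef_pos: [549.5, -150.7, 95.1]
tcp_rot: [-3.141, 0.001, -3.081]
ft_force: [-5.0, 2.0, 16.5]
opening: 0.005
```

The reaction is a firm 16.5 N at z=95, which matches a shut lid. I'll lift clear and check.

Emit:
carry_out(
  moves=[
    {"dx": 0,"dy": 0,"dz": -0.02,"twist": 0},
    {"dx": 0,"dy": 0,"dz": -0.06,"twist": 0},
    {"dx": 0,"dy": 0,"dz": -0.11,"twist": 0},
    {"dx": 0,"dy": 0,"dz": -0.16,"twist": 0},
    {"dx": 0,"dy": 0,"dz": -0.21,"twist": 0},
  ],
)

```text
t: 11.85
eef_pos: [549.0, -150.4, 305.9]
tcp_rot: [-3.142, 0.0, -3.081]
ft_force: [0.5, -0.1, 0.3]
opening: 0.007
```

Emit:
carry_out(
  moves=[
    {"dx": 0.01,"dy": 0.04,"dz": -0.02,"twist": 0},
    {"dx": 0.02,"dy": 0.085,"dz": -0.03,"twist": 0},
    {"dx": 0.03,"dy": 0.13,"dz": -0.03,"twist": 0},
    {"dx": 0.04,"dy": 0.175,"dz": -0.03,"twist": 0},
    {"dx": 0.05,"dy": 0.22,"dz": -0.03,"twist": 0},
  ],
)

```text
t: 12.35
eef_pos: [485.2, 67.5, 333.9]
tcp_rot: [3.141, 0.001, -3.081]
ft_force: [0.4, 0.1, -0.6]
opening: 0.003
```

Emit:
carry_out(
  moves=[
    {"dx": 0.01,"dy": 0.045,"dz": 0,"twist": 0},
    {"dx": 0.02,"dy": 0.09,"dz": 0,"twist": 0},
    {"dx": 0.03,"dy": 0.135,"dz": 0,"twist": 0},
    {"dx": 0.04,"dy": 0.18,"dz": 0,"twist": 0},
    {"dx": 0.04,"dy": 0.18,"dz": 0,"twist": 0},
  ],
)

```text
t: 12.85
eef_pos: [433.5, 247.1, 333.7]
tcp_rot: [3.14, 0.0, -3.076]
ft_force: [0.4, -0.3, -0.4]
opening: 0.005
```

```bash
python3 - <<'E'
from h import *
snap('scene','s5');snap('side','d5')
cv2.imwrite('pics/c5.png',np.hstack([cv2.resize(cv2.imread(f'pics/{f}.png'),(400,300)) for f in('s5','d5')]))
for f in('s5','d5'):
    z=load(f);P=pts(z);m=(z['d']>0)&(P[...,0]>400)&(P[...,0]<660)&(P[...,1]>-165)&(P[...,1]<50)&(P[...,2]>70)&(P[...,2]<130)
    q=P[m];c=np.linalg.lstsq(np.c_[q[:,:2]-[530,-60],np.ones(len(q))],q[:,2],rcond=None)[0];print(f,len(q),'slopes x,y; z at centre',c.round(4),np.percentile(q[:,2],[2,98]))
for f,l in(('s5',[(117,340,120),(423,150,95)]),('d5',[(230,88,120),(475,375,95)])):
    a=load(f)['p'].astype(int);b=load(f[0]+'0')['p'].astype(int)
    for u,v,_ in l: print(f,u,v,'mean change',abs(a-b)[v-30:v+40,u-20:u+20].mean().round(1))
E
```

```text
s5 7123 slopes x,y; z at centre [1.70000e-03 2.00000e-04 9.44272e+01] [90.65275794 98.26391892]
d5 7705 slopes x,y; z at centre [-3.00000e-04  1.00000e-04  9.59674e+01] [91.89294176 99.99741682]
s5 117 340 mean change 6.3
s5 423 150 mean change 5.3
d5 230 88 mean change 1.8
d5 475 375 mean change 2.2
```

View pics/c5.png

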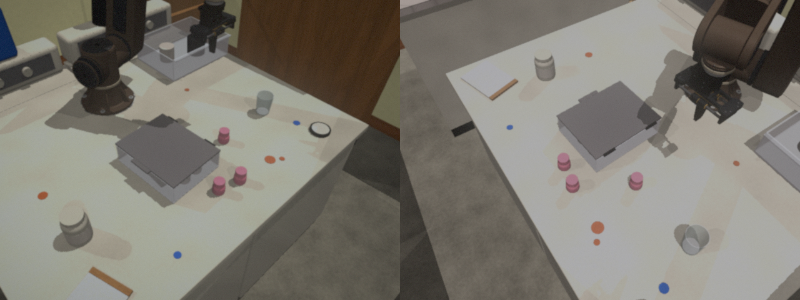

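The lid lies level, its top at z≈95 with slopes of 0.002 or less. The beaker at (264,103), the powder jar at (75,224) and the pink jars are undisturbed. Handing in.

```bash
python3 -c "
from cell import *
job_done()"
```

```text
the job is handed in; nothing more can be done
```

The bottle lies flat on its side in the tub and the lid is fully shut. I handed the job in at about 13 s of the 64 s allowed. Nothing was lifted or carried.

- **Bottle:** I pushed it over towards the robot with the closed fingers. Before I moved the lid, its upper side measured a level 56 mm or so above the worktop, and both small jars were standing.
- **Lid:** I pushed it upright, over and down until it resisted with about 16 N. Its top then measured 94–96 mm against 95 mm expected, and it was level to within 0.2%.
- **Everything else:** The final pictures show the beaker, powder jar and pink jars still standing where they were. The gripper was well clear.

I couldn't see the two small jars once the lid was shut, so their last check was just before that. No check failed or disagreed.

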